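# Get the weighing bowl out of the catch-locked exhibit cupboard and tare the scale

### The arm

A 7-joint arm with a two-finger parallel gripper is mounted at the origin on the work surface. World frame = base frame: x ahead of the robot, y to its left, z up, the work surface at z = 0. Lengths are in mm, angles in rad, forces in N, time in s.
With the tool pointing down it reaches from about 350 to 900 mm from the base axis. Payload 19.9 kg.
Tool frame: the origin (TCP) lies midway between the tips of the shut fingers; the grasp point (between the pads) lies behind it (arm.grasp_offset is the z of the grasp point in the tool frame, in mm); z points along the fingers, y is the line along which they close (so a half turn about z gives the same grasp; the last joint's range is limited). The gripper opens to 94 mm and grips with 3 to 60 N. Pads are 16 mm wide; open, the fingers measure 119 mm over their backs; the gripper's body (75 mm by 177 mm) begins 78 mm behind the grasp point.
Start: joints at [-1.177, 0.417, -0.01, 1.614, 0.005, 1.111, -0.053], TCP at [263.255, 566.829, 205.425] pointing down, gripper open.
Joint ranges: [-2.81, 2.81], [-0.39, 2.02], [-1.27, 1.25], [0.06, 2.57], [-1.19, 4.33], [0.19, 2], [-2.82, 2.82]. Speed limits (rad/s): [1.89, 1.89, 2.39, 2.39, 3.01, 3.01, 3.01].

### API

Orientations are given as a unit quaternion [x, y, z, w].
In Python, from plant import monitor, cams, order, arm gives the robot as it stands.
- The arm moves only by the tool apply_moves, never from a script. Its argument "steps" is a list of rows, each a list of 7 numbers: the shift along the tool's x, y, z in mm, then the turn, a rotation vector about the tool's x, y, z in rad, then the opening, from -1 (shut) to 1 (fully open). A call has 1 to 12 rows; each row is the pose to reach, as a shift and turn from the pose commanded when the call began, along the tool's axes at that moment; what a row does not reach only later rows make up. A row lasts 1/10 s, in which the tool goes at most 50 mm and 8.59 degrees, less where a joint would pass 70% of its speed; a pose out of reach is approached as far as the arm can. A call with a gripper value outside its range is refused whole. The fingers move at their own pace and stop on an object; "squeeze" is the grip in N (left out, the last holds). Time passes only in rows, so rows that repeat a pose let the fingers close. It gives the time, the measured TCP pose, the force, the opening and the grip force at its end, in the units of the state.
- monitor.get_obs(): the state, without advancing time (a new reading comes with each control period).
- cams.grab_frame(name): name is "side" or "top" or "wrist"; returns the picture (480x640x3 uint8, red, green, blue); there is no depth.
- cams.get_calibration(name): a dict with "camera_matrix" (3x3 intrinsics, pixels), "k1" (the pictures are not rectified: a ray, as slopes to the right and down, at radius r is drawn at 1 + k1 r^2 times it, then the intrinsics apply), "extrinsics" (4x4, takes a point from camera to world coordinates). Camera axes: x right, y down, z forward; pixel columns grow to the right and rows downward; lengths in mm; the calibration is good to about 2 mm. A picture is of the moment at which its call begins: read the wrist's pose just before it. get_calibration takes no time and is no camera call; for the wrist camera it gives the pose at the moment of the call.
- order.job_done(): hands the job in; it is judged then, once.
The state is a dict: "time_s": time; "joints": joint angles; "joint_vel": joint speeds; "tau": joint torques, N m; "eef_pos": TCP position; "eef_rot": TCP orientation; "force": force on the tool from outside, world axes, zero at the start; "wrist_torque": the same for the moment, N m; "width": finger opening in mm; "gripper_force": force on a finger pad.
Only numpy, scipy, OpenCV 4.12 (cv2) and the standard library are available. Lean on these libraries where they do the work, as an engineer would, in place of code of your own. Each camera call takes 0.05 s, during which the arm holds its last target. There are 200 camera calls.

### The job

Get the desk scale ready for weighing: the little exhibit cupboard has a safety catch behind its door, so draw the door out until the catch stops it, push the catch down through the gap at the top and pull the door wide open. Take the weighing bowl from the rack in the door, stand it upright in the middle of the scale's pan, let go, and then press the tare button fully down and release it. Leave the door wide open, the bowl on the pan, and the phones, packets and desk things where they lie.

Things in the scene. Friction and masses are not known exactly. Their poses are not given: they have to be found in the camera images.
- door (a joint): Opening angle of the cupboard's upright door, rad: 0 shut, 1.57 square open, 1.95 its stop. Hinged on its left as the robot sees it, it opens towards the robot. A stiff hinge holds it at any angle (0.5 N at the free edge moves it). The catch stops it at about 0.21, with a gap of about 40 mm behind its free upper corner; with the catch pressed it swings on.
- cupboard: Pale wooden exhibit cupboard, 220 deep x 250 wide x 240 mm high, fixed to the desk; origin at the centre of its underside, front towards -x. Its door lies in front of the carcass: 250 wide, 16 thick, from 30 mm above the desk up to the cupboard's top (240 mm).
- door_hinge (a point): Point on the door's vertical hinge axis, level with the door's top edge. Its axes turn with the door: x points through the door from its outer face (x = 0) to its inner face (x = 16 mm), y along the door from the free edge (y = -250 mm) to the hinge, z up.
- door_handle (a point): Middle of the door's handle, a level steel bar 11 mm thick and about 95 mm long, parallel to the door, 35 mm in front of its outer face, 30 mm below its top edge and 115 mm from the hinge; 29 mm clear between bar and door. Axes as door_hinge.
- catch (a joint): Angle of the safety catch, rad: 0 sprung up (holding), 0.28 fully pressed. From about 0.15 (14 mm down at catch_top) its hook clears the keeper lip under the cupboard's top; it springs back when let go. Pressing at catch_top takes 2 N to start, 5 N to clear, 7 N fully down. Once the door is past about 0.3 rad the hook is out of the keeper.
- catch_top (a point): Press point of the catch, a white plastic latch bar on the door's inner face near its free upper corner. Its level hook arm, 26 mm wide, sticks 66 mm out of the inner face. The point is mid-width on top of the arm: 20 mm behind the inner face, 205 mm from the hinge, 26 mm below the door's top edge. It may be pressed anywhere along the arm, right up to the door. Seen from above once ajar.
- bowl: Weighing bowl: plain white, round, 100 mm across the rim, 72 mm across the foot, 60 mm high, wall 8 mm thick, about 0.16 kg. Origin at the centre of its underside. It stands loose in the rack on the door's inner face, its middle about 87 mm from the hinge and 58 mm from the inner face, and comes out with the door.
- rack (a point): Middle of the floor of the clear plastic rack on the door's inner face: 120 mm above the desk, so that the bowl's rim is 60 mm below the door's top edge. The rack is 130 mm long, 118 mm deep, its rails 20 mm high above the floor. Axes as door_hinge.
- pan (a point): Centre of the upper side of the scale's pan, a square steel plate of 160 mm, 48 mm above the desk. The scale (grey, 250 x 190 mm, fixed to the desk) has its display and buttons on the side towards the robot. Axes: x away from the panel, y to the left, z up.
- tare (a joint): Travel of the tare button in m: 0 up, 0.006 fully down; it springs back. About 1.5 N to start, 5 N fully down.
- tare_top (a point): Centre of the top of the tare button, the large round grey push button (28 mm across, standing 14 mm proud of the panel) at the right-hand end of the scale's front panel, 51 mm above the desk, 130 mm in front of the pan's centre and 60 mm to the right of it. The small flat key beside it is something else.
- packet_a: Wrapped brown packet, 105 x 100 x 50 mm, 0.5 kg, on the desk; origin at the centre of its underside. To be left alone.
- packet_b: A second packet, the same. To be left alone.
- phone_a: Mobile phone with a black screen in a grey case, 155 x 75 x 9 mm, lying on the desk in front of the cupboard (the door passes above it); origin at the centre of its underside. To be left alone.
- phone_b: A second phone, the same. To be left alone.
- stapler: Black stapler, 140 x 36 x 45 mm, on the desk, to the left; origin under its middle. To be left alone.
- stamp: Rubber stamp, 65 x 40 mm foot, 78 mm high, to the right of the cupboard; origin under its middle. To be left alone.
- pen_cup: Black pen cup, 76 mm across, 95 mm high with pens to 165 mm, to the left of the cupboard; origin under its middle. To be left alone.

How it is judged:
By the outcome, as a careful person would: the job done as asked, in the order asked, and still so for the second after the job is handed in, with the robot touching nothing.
It also fails if it takes over 72 s, if anything falls off the work surface, if the arm or the gripper's body presses on something with over 40 N, if the wrist force passes 120 N, or if a joint passes its speed limit or range.

## Working session

There is one attempt and no reset: what is moved stays moved. The work goes in short steps, Python scripts to look and compute and a tool call to move; the robot and the scene stay as the last step left them, time stands still between calls to the robot, and variables do not carry over. Pictures are saved under pics/ and viewed, at most 10 in all, crops included, and the job is handed in when it is done.

Besides the shell and the picture viewer there is one more tool, called after "Request:" in YAML: its name, and indented under it one key for each argument. apply_moves: Moves the arm, as the interface text tells. Its arguments: {"type":"object","properties":{"steps":{"type":"array","items":{"type":"array","items":{"type":"number"}}},"squeeze":{"type":"number"}},"required":["steps"]}

```bash
ls; mkdir -p pics; python3 - <<'E'
from plant import monitor,cams,arm
import cv2,numpy as np
o=monitor.get_obs();print(o['eef_pos'],o['eef_rot'],o['width'],arm.grasp_offset,[a for a in dir(arm) if a[0]!='_'])
for n in('side','top'):
    f=cams.grab_frame(n);cv2.imwrite(f'pics/{n}0.png',f[:,:,::-1]);c=cams.get_calibration(n);print(n,c['camera_matrix'],c['k1'],np.round(c['extrinsics'],3))
E
```

```text
pics
[263.11891584 566.52310588 204.84997343] [ 2.15693328e-01  9.76460978e-01 -5.81872839e-04 -8.56669337e-05] 93.80222294878983 -18.8 ['PlanningError', 'grasp_offset']
side [[555.85144685   0.         326.35677903]
 [  0.         555.85144685 232.08269454]
 [  0.           0.           1.        ]] -0.1221371630167782 [[-9.380000e-01 -1.750000e-01  3.010000e-01  6.265300e+01]
 [-3.480000e-01  4.570000e-01 -8.190000e-01  1.384009e+03]
 [ 6.000000e-03 -8.720000e-01 -4.890000e-01  9.230940e+02]
 [ 0.000000e+00  0.000000e+00  0.000000e+00  1.000000e+00]]
top [[433.28599198   0.         319.98169006]
 [  0.         433.28599198 234.85415757]
 [  0.           0.           1.        ]] -0.01437332545997291 [[-0.000000e+00 -9.980000e-01  6.000000e-02  4.590220e+02]
 [-1.000000e+00  1.000000e-03  5.000000e-03  7.883800e+01]
 [-5.000000e-03 -6.000000e-02 -9.980000e-01  1.236046e+03]
 [ 0.000000e+00  0.000000e+00  0.000000e+00  1.000000e+00]]
```

View pics/side0.png

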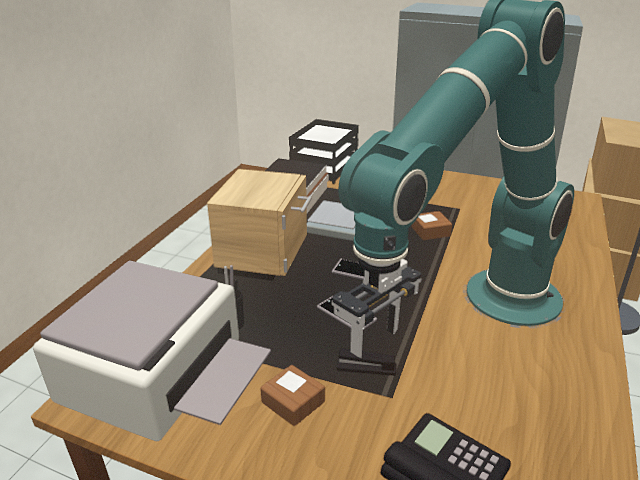

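View pics/top0.png

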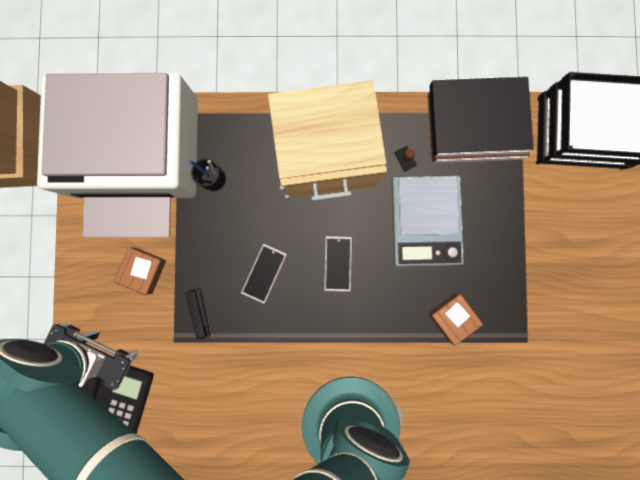

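The side view shows the cupboard at about (255,220), with its door facing the robot. In the top view the cupboard top spans about (269–386, 82–190), the hinge is at about (283,190), the handle at about (331,190), the pan at about (428,206) and the tare button at about (453,252). I'll crop in to measure.

```bash
cat > h.py <<'E'
import numpy as np,cv2
from scipy.spatial.transform import Rotation as R
from plant import monitor,cams,arm
def ray(cal,u,v):
    K=np.array(cal['camera_matrix']);x,y=(u-K[0,2])/K[0,0],(v-K[1,2])/K[1,1]
    rd=np.hypot(x,y);r=rd
    for _ in range(20): r=rd/(1+cal['k1']*r*r)
    s=r/rd if rd else 1
    T=np.array(cal['extrinsics']);return T[:3,3],T[:3,:3]@np.array([x*s,y*s,1])
def onz(cal,u,v,z):
    o,d=ray(cal,u,v);return o+d*(z-o[2])/d[2]
def proj(cal,p):
    K=np.array(cal['camera_matrix']);T=np.array(cal['extrinsics']);q=T[:3,:3].T@(np.array(p)-T[:3,3])
    a=q[:2]/q[2];a=a*(1+cal['k1']*(a@a));return a*K[0,0]+K[:2,2]
def go(pos,q,start=None):
    """shift/turn in tool axes from now to world pose"""
    o=monitor.get_obs();p0,r0=(o['eef_pos'],R.from_quat(o['eef_rot'])) if start is None else start
    return np.round(r0.inv().apply(np.array(pos)-p0),1),np.round((r0.inv()*q).as_rotvec(),3)
def down(yaw): # tool z down, tool y axis at world angle yaw
    y=np.array([np.cos(yaw),np.sin(yaw),0]);z=np.array([0,0,-1.]);return R.from_matrix(np.c_[np.cross(y,z),y,z])
E
python3 - <<'E'
from h import *
f=cv2.imread('pics/top0.png');cv2.imwrite('pics/crop.png',cv2.resize(f[75:275,262:482],None,fx=3,fy=3,interpolation=cv2.INTER_CUBIC))
c=cams.get_calibration('top')
h=cv2.cvtColor(f,cv2.COLOR_BGR2HSV)
m=cv2.inRange(h,(8,40,170),(30,160,255));m[:75]=0;m[200:]=0;m[:,:262]=0;m[:,392:]=0
cs=max(cv2.findContours(m,0,2)[0],key=cv2.contourArea);r=cv2.minAreaRect(cs);print('wood',r)
for p in cv2.boxPoints(r):print(p,onz(c,*p,240)[:2].round(1))
m=cv2.inRange(f,(150,140,140),(230,225,215));m[:170]=0;m[242:]=0;m[:,:392]=0;m[:,465:]=0
cs=max(cv2.findContours(m,0,2)[0],key=cv2.contourArea);r=cv2.minAreaRect(cs);print('pan',r,onz(c,*r[0],48)[:2])
for p in cv2.boxPoints(r):print(p,onz(c,*p,48)[:2].round(1))
E
```

```text
wood ((329.9154052734375, 132.16995239257812), (95.10946655273438, 130.4310302734375), 83.54118347167969)
[259.76443  92.25308] [855.3 225.7]
[389.36758   77.581024] [890.1 -79.8]
[400.06638 172.08682] [ 664.6 -102.1]
[270.46323 186.75888] [630.6 198.8]
pan ((427.5, 208.5), (65.0, 67.0), 90.0) [ 602.78360977 -211.42227264]
[394. 176.] [ 693.3 -120.1]
[461. 176.] [ 693.3 -305.7]
[461. 241.] [ 513.1 -302.1]
[394. 241.] [ 513.2 -118.1]
```

View pics/crop.png

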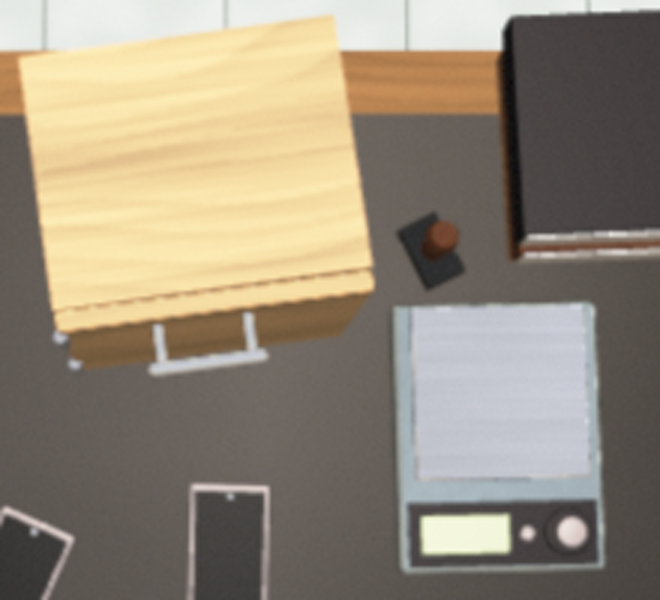

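The crop (3x, offset (262,75)) shows the door's front top edge from (57,331) to (374,290) and the handle bar from (151,370) to (267,355). The pan corners are near (413,304), (588,306), (592,480) and (416,478), and the tare button is at (572,532).

```bash
python3 - <<'E'
from h import *
c=cams.get_calibration('top')
P=lambda x,y,z:onz(c,x/3+262-.33,y/3+75-.33,z)[:2]
D={}
for n,x,y,z in [('backL',20,58,240),('backR',333,16,240),('frR',371,268,240),('frL',53,309,240),('doorR',374,290,240),('doorL',57,331,240),('hL',151,370,213),('hR',267,355,213),('p1',413,304,48),('p2',588,306,48),('p3',592,480,48),('p4',416,478,48),('tare',572,532,51)]:
    D[n]=P(x,y,z);print(n,D[n].round(1))
print('pan',np.mean([D[k] for k in('p1','p2','p3','p4')],0),'len',np.linalg.norm(D['p1']-D['p2']),np.linalg.norm(D['p2']-D['p3']))
d=D['doorL']-D['doorR'];print('door len',np.linalg.norm(d),'top len',np.linalg.norm(D['backL']-D['backR']),'yaws',[np.degrees(np.arctan2(v[1],v[0]))-90 for v in (d,D['backL']-D['backR'],D['frL']-D['frR'],D['hL']-D['hR'])], (lambda v:np.degrees(np.arctan2(v[1],v[0])))(D['backR']-D['frR']))
mid=(D['hL']+D['hR'])/2;print('handle',mid,np.linalg.norm(D['hL']-D['hR']))
u=d/np.linalg.norm(d);n=np.array([u[1],-u[0]]);print('handle from doorL in (n,u):',(mid-D['doorL'])@n,(mid-D['doorL'])@u)
E
```

```text
backL [851.  205.4]
backR [884.2 -40.3]
frR [683.7 -68.1]
frL [651.8 178.3]
doorR [666.4 -70.2]
doorL [634.6 175.1]
hL [608.1 103. ]
hR [620.  11.]
p1 [ 693.3 -134.9]
p2 [ 691.4 -296.4]
p3 [ 530.5 -296.9]
p4 [ 532.4 -135.7]
tare [ 482.9 -276.8]
pan [ 611.89709206 -215.98195291] len 161.6016211661236 160.91816702716383
door len 247.43933603771845 top len 248.01789135748692 yaws [np.float64(7.377982394125681), np.float64(7.706343931862165), np.float64(7.358650572520375), np.float64(7.365996445794266)] 7.880014763660283
handle [614.05484664  57.03737881] 92.74327924857388
handle from doorL in (n,u): -35.58681898453006 -114.48245875041839
```

```bash
cat >> h.py <<'E'
H=np.array([634.6,175.3]);Y0=0.130
def dp(x,y,a=0.): # door frame point (x,y) at opening a -> world xy ; door opens towards robot, hinge on the left
    t=Y0+DS*a;return H+x*np.array([np.cos(t),np.sin(t)])+y*np.array([-np.sin(t),np.cos(t)])
DS=-1  # closed free edge at -y from hinge; opening moves free edge to -x
E
python3 - <<'E'
from h import *
print(dp(-35,-115),dp(-35,-115,.21),dp(0,-250,1.57))
q=down(Y0)
hx=dp(-35,-115);print('up',go([263,567,330],down(np.radians(65))));print('above',go([*hx,300],q))
E
```

```text
[614.80326012  56.73318723] [590.52175047  63.46481806] [386.73541295 142.69407282]
up (array([   0.3,    0.2, -125.1]), array([-0.001,  0.   ,  0.002]))
above (array([-533.7, -314.4,  -94.7]), array([-1.000e-03,  1.000e-03,  1.006e+00]))
```

Request:
apply_moves:
  steps:
    - [0,0,-50,0,0,0,-0.36]
    - [0,0,-100,0,0,0,-0.36]
    - [-40,-25,-125,0,0,0.1,-0.36]
    - [-534,-314,-95,0,0,1.006,-0.36]
    - [-534,-314,-95,0,0,1.006,-0.36]
    - [-534,-314,-95,0,0,1.006,-0.36]
    - [-534,-314,-95,0,0,1.006,-0.36]
    - [-534,-314,-95,0,0,1.006,-0.36]
    - [-534,-314,-95,0,0,1.006,-0.36]
    - [-534,-314,-95,0,0,1.006,-0.36]
    - [-534,-314,-95,0,0,1.006,-0.36]
    - [-534,-314,-95,0,0,1.006,-0.36]

```text
time_s: 1.3
eef_pos: [544.2, 158.7, 306.5]
eef_rot: [0.66, 0.752, -0.0, -0.0]
force: [1.0, 1.6, 1.0]
width: 30.3
gripper_force: 0.0
```

Request:
apply_moves:
  steps:
    - [-534,-314,30,0,0,1,-0.36]

```text
time_s: 1.4
eef_pos: [526.5, 112.4, 302.5]
eef_rot: [0.714, 0.7, -0.001, 0.001]
force: [-0.3, -0.1, 0.0]
width: 30.1
gripper_force: 0.0
```

```bash
python3 - <<'E'
from h import *
hx=dp(-35,-115);print('above',go([*hx,290],down(Y0)))
E
```

```text
above (array([-53.8,  89.4,  12.6]), array([-0.001,  0.003, -0.15 ]))
```

Request:
apply_moves:
  steps:
    - [-27,45,6,0,0,-0.1,-0.36]
    - [-54,89,12,0,0,-0.15,-0.36]
    - [-54,89,12,0,0,-0.15,-0.36]
    - [-54,89,12,0,0,-0.15,-0.36]
    - [-54,89,12,0,0,-0.15,-0.36]

```text
time_s: 1.9
eef_pos: [611.4, 59.6, 292.1]
eef_rot: [0.66, 0.752, -0.0, -0.0]
force: [-0.1, 1.1, -0.1]
width: 30.4
gripper_force: 0.0
```

```bash
python3 - <<'E'
from h import *
o=monitor.get_obs();print(o['eef_pos'],o['eef_rot'])
c=cams.get_calibration('wrist');f=cams.grab_frame('wrist')
hx=dp(-35,-115);u=(dp(0,0)-dp(0,-1))
pts=[[*dp(-35,-115),215.5],[*dp(-35,-67),215.5],[*dp(-35,-163),215.5],[*dp(0,0),240],[*dp(0,-250),240]]
f=f[:,:,::-1].copy()
for p in pts:
    a=proj(c,p);print(a.round(0));cv2.drawMarker(f,tuple(int(v) for v in a),(0,0,255),0,10,1)
cv2.imwrite('pics/w1.png',f);print('down',go([*hx,191],down(Y0)))
E
```

```text
[611.36225935  59.61709674 292.09820501] [ 6.59545843e-01  7.51664267e-01 -1.53439999e-04 -2.93175512e-04]
[316. 252.]
[316. 179.]
[316. 319.]
[381.  59.]
[366. 449.]
down (array([ -3.7,   3.1, 101.4]), array([-0.   , -0.   ,  0.001]))
```

View pics/w1.png

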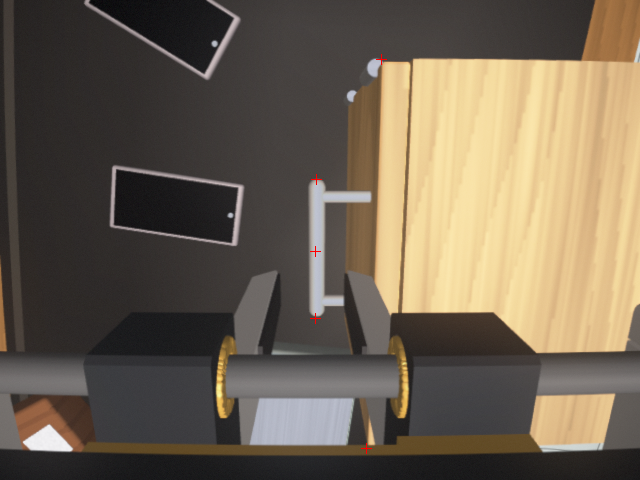

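The wrist view shows the predicted handle ends at (316,180) and (316,318) and the door corner at (381,59), all landing on the real features. I'll descend and grip.

Request:
apply_moves:
  steps:
    - [-4,3,50,0,0,0,-0.36]
    - [-4,3,90,0,0,0,-0.36]
    - [-4,3,101,0,0,0,-0.36]
    - [-4,3,101,0,0,0,-0.36]
    - [-4,3,101,0,0,0,-1]
    - [-4,3,101,0,0,0,-1]
    - [-4,3,101,0,0,0,-1]
    - [-4,3,101,0,0,0,-1]
    - [-4,3,101,0,0,0,-1]
  squeeze: 15

```text
time_s: 2.85
eef_pos: [615.8, 55.4, 192.9]
eef_rot: [0.66, 0.752, 0.001, 0.0]
force: [-5.1, -0.1, 9.1]
width: 10.4
gripper_force: 15.0
```

```bash
python3 - <<'E'
from h import *
o=monitor.get_obs();print(o['eef_pos'],o['force'],o['width'],o['gripper_force'])
for a in (.05,.1,.15,.19,.21,.225):print(a,go([*dp(-35,-115,a),o['eef_pos'][2]],down(Y0-a)))
E
```

```text
[615.76839479  55.35653077 192.85666109] [-5.07403793 -0.10648833  9.10429816] 10.363147208548074 14.99665841460228
0.05 (array([ 3.4, -6.5, -0. ]), array([ 0.001, -0.001,  0.05 ]))
0.1 (array([  5.6, -12.1,  -0. ]), array([ 0.001, -0.001,  0.1  ]))
0.15 (array([  8. , -17.6,  -0. ]), array([ 0.001, -0.001,  0.15 ]))
0.19 (array([ 10.2, -21.9,  -0. ]), array([ 0.001, -0.001,  0.19 ]))
0.21 (array([ 11.3, -24. ,  -0. ]), array([ 0.001, -0.001,  0.21 ]))
0.225 (array([ 12.2, -25.6,  -0. ]), array([ 0.001, -0.001,  0.225]))
```

Request:
apply_moves:
  steps:
    - [1,-6,0,0,0,0.05,-1]
    - [4,-12,0,0,0,0.1,-1]
    - [6,-17.5,0,0,0,0.15,-1]
    - [9,-22,0,0,0,0.19,-1]
    - [10,-25,0,0,0,0.21,-1]
    - [10,-26,0,0,0,0.22,-1]
    - [10,-26,0,0,0,0.22,-1]
    - [10,-26,0,0,0,0.22,-1]

```text
time_s: 3.65
eef_pos: [590.8, 61.9, 192.9]
eef_rot: [0.738, 0.675, 0.002, 0.002]
force: [13.8, 0.3, -2.1]
width: 10.4
gripper_force: 15.0
```

```bash
python3 - <<'E'
from h import *
o=monitor.get_obs();print(o['eef_pos'],o['force'],o['width'],o['gripper_force'])
v=o['eef_pos'][:2]-H;w=dp(-35,-115)-H
print('angle',np.arctan2(w[1],w[0])-np.arctan2(v[1],v[0]))
E
```

```text
[590.78211374  61.89468984 192.93075458] [13.78579456  0.27112313 -2.1148748 ] 10.362541372997867 15.023193061351776
angle 0.20327193165502244
```

```bash
python3 - <<'E'
from h import *
o=monitor.get_obs();a=.21;q=down(Y0-a+np.pi/2)
p=dp(32,-205,a);print(p)
print('from here',go([*p,270],q), 'finger gap to carcass',)
E
```

```text
[650.11514234 -31.60162   ]
from here (array([-87.7,  67.9, -76.7]), array([ 0.005,  0.004, -1.581])) finger gap to carcass
```

Request:
apply_moves:
  steps:
    - [0,0,0,0,0,0,-0.36]
    - [0,0,0,0,0,0,-0.36]
    - [0,0,0,0,0,0,-0.36]
    - [0,0,-45,0,0,0,-0.36]
    - [0,0,-90,0,0,0,-0.36]
    - [0,0,-120,0,0,-0.15,-1]
    - [-88,68,-120,0,0,-1.58,-1]
    - [-88,68,-120,0,0,-1.58,-1]
    - [-88,68,-120,0,0,-1.58,-1]
    - [-88,68,-120,0,0,-1.58,-1]
    - [-88,68,-120,0,0,-1.58,-1]
    - [-88,68,-120,0,0,-1.58,-1]

```text
time_s: 4.85
eef_pos: [648.1, -32.2, 311.2]
eef_rot: [0.311, 0.95, -0.0, -0.0]
force: [0.5, 0.5, -0.1]
width: 0.2
gripper_force: 0.0
```

```bash
python3 - <<'E'
from h import *
a=.21
print(monitor.get_obs()['eef_pos'],go([*dp(32,-205,a),300],down(Y0-a+np.pi/2)))
f=cams.grab_frame('top');c=cams.get_calibration('top')
cv2.imwrite('pics/t2.png',cv2.resize(f[75:275,262:482,::-1],None,fx=3,fy=3))
E
```

```text
[648.05753416 -32.20989319 311.20549075] (array([-1.3,  1.7, 11.2]), array([-0.   , -0.   , -0.553]))
```

Request:
apply_moves:
  steps:
    - [-1,2,10,0,0,-0.55,-1]
    - [-1,2,10,0,0,-0.55,-1]
    - [-1,2,10,0,0,-0.55,-1]
    - [-1,2,10,0,0,-0.55,-1]
    - [-1,2,10,0,0,-0.55,-1]
    - [-1,2,10,0,0,-0.55,-1]

```text
time_s: 5.5
eef_pos: [650.1, -31.1, 301.3]
eef_rot: [0.047, 0.999, -0.0, -0.0]
force: [0.5, -0.0, 0.2]
width: 0.6
gripper_force: 0.0
```

```bash
python3 - <<'E'
from h import *
a=.21
c=cams.get_calibration('wrist');f=cams.grab_frame('wrist')[:,:,::-1].copy()
for p in ([*dp(16,-250,a),240],[*dp(36,-205,a),214],[*dp(16,-192,a),214],[*dp(82,-192,a),214],[*dp(16,-250),240]):
    t=proj(c,p);print(t.round(0));cv2.drawMarker(f,tuple(int(v) for v in t),(0,0,255),0,10,1)
cv2.imwrite('pics/w2.png',f)
print(monitor.get_obs()['eef_pos'],go([*dp(32,-205,a),218],down(Y0-a+np.pi/2)))
E
```

```text
[238. 230.]
[312. 249.]
[331. 220.]
[331. 311.]
[257. 307.]
[650.1077416  -31.00878092 301.3093997 ] (array([-0.1, -0.6, 83.3]), array([-0.   , -0.   , -0.013]))
```

View pics/w2.png

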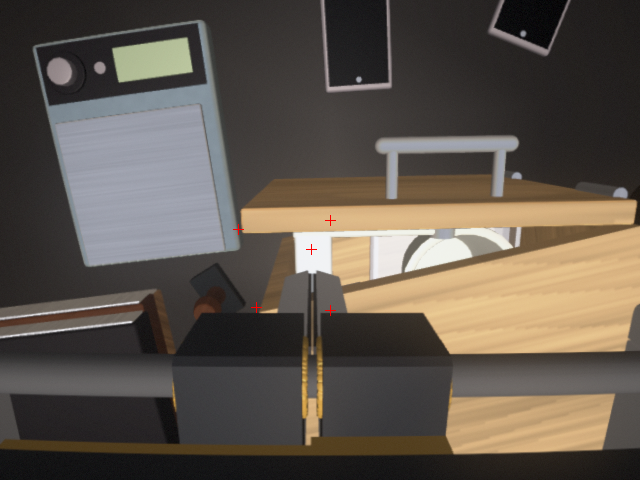

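The wrist view shows the door ajar and its inner corner at (243,231), where it was predicted. The white catch arm is at about (312,250), under the finger line. I'll descend and press.

Request:
apply_moves:
  steps:
    - [0,-0.5,45,0,0,0,-1]
    - [0,-0.5,75,0,0,0,-1]
    - [0,-0.5,84,0,0,0,-1]
    - [0,-0.5,92,0,0,0,-1]
    - [0,-0.5,98,0,0,0,-1]
    - [0,-0.5,104,0,0,0,-1]
    - [0,-0.5,108,0,0,0,-1]
    - [0,-0.5,108,0,0,0,-1]
    - [0,-0.5,108,0,0,0,-1]

```text
time_s: 6.45
eef_pos: [650.6, -31.2, 194.1]
eef_rot: [0.044, 0.999, 0.0, 0.001]
force: [-0.5, 3.3, 6.5]
width: 0.7
gripper_force: 2.7
```

```bash
python3 - <<'E'
from h import *
o=monitor.get_obs();print(o['eef_pos'],o['force'])
s=(o['eef_pos'],R.from_quat(o['eef_rot']))
for a in (.21,.25,.3,.35,.4,.45,.5,.55,.6,.7,.8,.9):print(a,go([*dp(25,-205,a),o['eef_pos'][2]],down(Y0-a+np.pi/2)))
E
```

```text
[650.63841475 -31.16635422 194.12703088] [-0.51312262  3.25361204  6.46330256]
0.21 (array([ 7.5, -0.5, -0. ]), array([ 0.   ,  0.001, -0.008]))
0.25 (array([15.7, -1.4, -0. ]), array([0.   , 0.001, 0.032]))
0.3 (array([26. , -2.1, -0. ]), array([0.   , 0.001, 0.082]))
0.35 (array([36.3, -2.3, -0.1]), array([0.001, 0.001, 0.132]))
0.4 (array([46.6, -1.9, -0.1]), array([0.001, 0.001, 0.182]))
0.45 (array([56.9, -1. , -0.1]), array([0.001, 0.001, 0.232]))
0.5 (array([67.2,  0.4, -0.1]), array([0.001, 0.001, 0.282]))
0.55 (array([77.3,  2.3, -0.1]), array([0.001, 0.001, 0.332]))
0.6 (array([87.3,  4.7, -0.1]), array([0.001, 0.001, 0.382]))
0.7 (array([ 1.07e+02,  1.10e+01, -1.00e-01]), array([0.001, 0.001, 0.482]))
0.8 (array([125.9,  19.2,  -0.2]), array([0.001, 0.001, 0.582]))
0.9 (array([143.9,  29.3,  -0.2]), array([0.001, 0.001, 0.682]))
```

Request:
apply_moves:
  steps:
    - [7.5,-0.5,0,0,0,0,-1]
    - [15.5,-1.5,0,0,0,0.03,-1]
    - [26,-2,0,0,0,0.08,-1]
    - [36,-2,0,0,0,0.13,-1]
    - [46.5,-2,0,0,0,0.18,-1]
    - [57,-1,0,0,0,0.23,-1]
    - [67,0.5,0,0,0,0.28,-1]
    - [77,2,0,0,0,0.33,-1]
    - [87,5,0,0,0,0.38,-1]
    - [107,11,0,0,0,0.48,-1]
    - [107,11,0,0,0,0.48,-1]

```text
time_s: 7.55
eef_pos: [543.3, -10.9, 194.0]
eef_rot: [0.282, 0.959, 0.0, 0.0]
force: [-2.6, -3.1, 5.5]
width: 0.3
gripper_force: 2.9
```

```bash
python3 - <<'E'
from h import *
o=monitor.get_obs();print(o['eef_pos'],o['force'])
for a in (.8,.9,1,1.1,1.2,1.3,1.4,1.5,1.6,1.68,1.72):print(a,go([*dp(25,-205,a),o['eef_pos'][2]],down(Y0-a+np.pi/2)))
f=cams.grab_frame('top');cv2.imwrite('pics/t3.png',cv2.resize(f[75:315,240:480,::-1],None,fx=2.5,fy=2.5))
E
```

```text
[543.31205276 -10.86159577 194.02482843] [-2.55496054 -3.11501244  5.51810678]
0.8 (array([19.2, -0.5, -0. ]), array([0.   , 0.   , 0.098]))
0.9 (array([39.8,  0. , -0. ]), array([0.   , 0.   , 0.198]))
1 (array([60.3,  2.6, -0. ]), array([0.   , 0.   , 0.298]))
1.1 (array([80.4,  7.3, -0. ]), array([0.   , 0.   , 0.398]))
1.2 (array([100. ,  13.9,  -0. ]), array([0.   , 0.   , 0.498]))
1.3 (array([118.8,  22.4,  -0. ]), array([0.   , 0.   , 0.598]))
1.4 (array([136.6,  32.8,  -0. ]), array([0.   , 0.   , 0.698]))
1.5 (array([153.3,  44.9,  -0. ]), array([0.   , 0.   , 0.798]))
1.6 (array([168.8,  58.6,  -0. ]), array([0.   , 0.   , 0.898]))
1.68 (array([180.1,  70.6,  -0. ]), array([0.   , 0.   , 0.978]))
1.72 (array([185.4,  77. ,  -0. ]), array([0.   , 0.   , 1.018]))
```

View pics/t3.png

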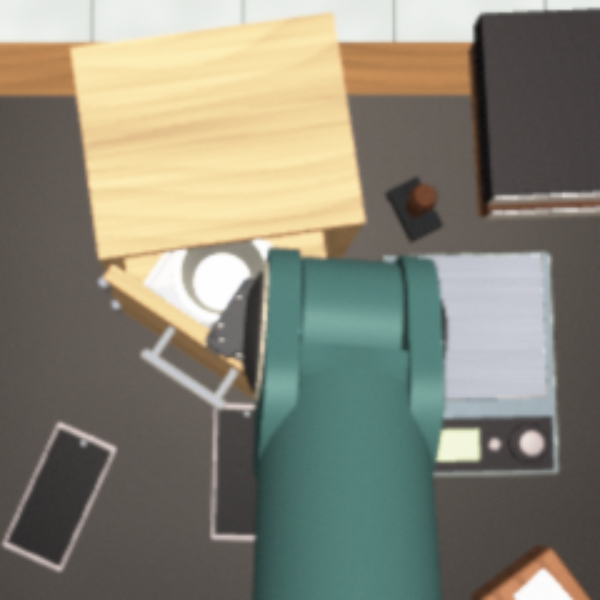

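The top view shows the door past the catch at about 0.7 rad, with the bowl in the rack. I'll keep swinging it open.

Request:
apply_moves:
  steps:
    - [19,-0.5,0,0,0,0.1,-1]
    - [40,0,0,0,0,0.2,-1]
    - [60,2.5,0,0,0,0.3,-1]
    - [80,7.5,0,0,0,0.4,-1]
    - [100,14,0,0,0,0.5,-1]
    - [119,22.5,0,0,0,0.6,-1]
    - [136.5,33,0,0,0,0.7,-1]
    - [153.5,45,0,0,0,0.8,-1]
    - [169,58.5,0,0,0,0.9,-1]
    - [180,70.5,0,0,0,0.97,-1]
    - [180,70.5,0,0,0,0.97,-1]
    - [180,70.5,0,0,0,0.97,-1]

```text
time_s: 8.8
eef_pos: [430.4, 145.6, 193.6]
eef_rot: [0.695, 0.719, -0.0, -0.0]
force: [-5.6, -0.8, 5.2]
width: 0.8
gripper_force: 3.1
```

```bash
python3 - <<'E'
from h import *
o=monitor.get_obs();print(o['eef_pos'],o['force'],R.from_quat(o['eef_rot']).as_matrix()[:,1])
print(dp(24,-205,1.6),dp(24,-205,1.68))
E
```

```text
[430.3833329  145.56519154 193.60082186] [-5.58630965 -0.807712    5.20032036] [ 9.99463706e-01  3.27432863e-02 -4.22145409e-04]
[433.0555259  130.79354026] [430.14340421 147.04224996]
```

```bash
python3 - <<'E'
from h import *
a=1.68
b=dp(74,-87,a);w=dp(74,-135,a);print(b,w)
print(go([*w,320],down(Y0-a+np.pi/2)))
E
```

```text
[549.15762977  99.50685143] [501.16800909  98.5086997 ]
(array([ -49.4,   69.2, -126.4]), array([-0.   ,  0.   ,  0.012]))
```

Request:
apply_moves:
  steps:
    - [-5,0,0,0,0,0,-1]
    - [-5,0,-25,0,0,0,-1]
    - [-5,0,-70,0,0,0,-1]
    - [-5,0,-110,0,0,0,-1]
    - [-49,69,-126,0,0,0,-0.3]
    - [-49,69,-126,0,0,0,-0.3]
    - [-49,69,-126,0,0,0,-0.3]
    - [-49,69,-126,0,0,0,-0.3]
    - [-49,69,-126,0,0,0,-0.3]

```text
time_s: 9.7
eef_pos: [500.7, 98.9, 319.1]
eef_rot: [0.695, 0.719, -0.0, -0.0]
force: [0.6, -0.0, -0.2]
width: 32.2
gripper_force: 0.0
```

```bash
python3 - <<'E'
from h import *
a=1.68
c=cams.get_calibration('wrist');f=cams.grab_frame('wrist')[:,:,::-1].copy();cv2.imwrite('pics/w3.png',f);g=f.copy()
print(monitor.get_obs()['eef_pos'])
for p in ([*dp(74,-87,a),180],[*dp(74,-137,a),180],[*dp(0,-250,a),240],[*dp(0,0,a),240],[*dp(16,-250,a),240]):
    t=proj(c,p);print(t.round(0));cv2.drawMarker(g,tuple(int(v) for v in t),(0,0,255),0,10,1)
cv2.imwrite('pics/w3m.png',g)
t=cams.grab_frame('top');cv2.imwrite('pics/t4.png',t[:,:,::-1])
E
```

```text
[500.68700478  99.05097253 319.18650683]
[371. 229.]
[310. 228.]
[132. 131.]
[525. 137.]
[134. 157.]
```

View pics/w3m.png

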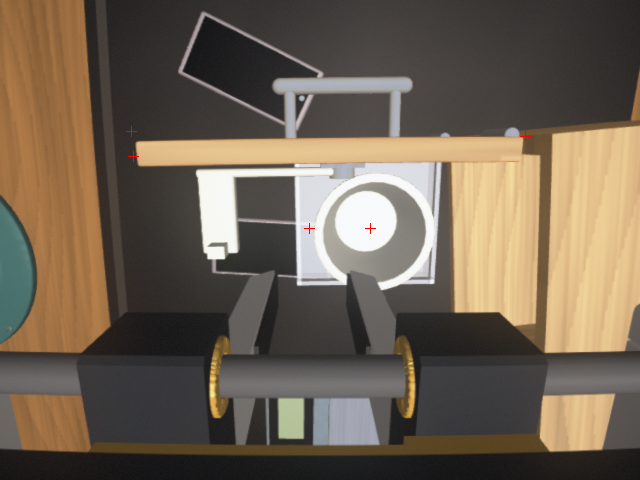

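The wrist view shows the bowl rim centred at about (375,231), spanning 315–435, upright in the rack. The catch is at (218,210) and the door is at about 1.65 rad.

```bash
cat >> h.py <<'E'
def tilted(yaw,t): # down(yaw), then tool z leaned towards +tool-y by t
    return down(yaw)*R.from_rotvec([-t,0,0])
E
python3 - <<'E'
from h import *
c=cams.get_calibration('wrist')
f=cv2.imread('pics/w3.png')
m=((f.min(2)>195)*255).astype('uint8');m[:160]=0;m[300:]=0;m[:,:305]=0;m[:,445:]=0
cs=[k for k in cv2.findContours(m,0,2)[0]]
k=max(cs,key=cv2.contourArea);print('rim',cv2.minEnclosingCircle(k),cv2.boundingRect(k))
b=onz(c,375,231.5,180);e=onz(c,435,231.5,180);print(b,np.linalg.norm(e-b))
L,Rr=onz(c,138,165,240),onz(c,521,160,240);d=(Rr-L)[:2];yaw=np.arctan2(d[1],d[0]);print('door yaw',yaw,np.linalg.norm(d),'open',Y0+np.pi/2-yaw)
u=np.array([np.cos(yaw),np.sin(yaw)])
q=tilted(yaw,.22);z=q.as_matrix()[:,2];print('z',z)
g=np.array([*(b[:2]-u*43.0),180-13]);tcp=g+z*18.8
pre=tcp-z*85;print('pre',pre,go(pre,q),'tcp',tcp,go(tcp,q))
E
```

```text
rim ((372.5, 223.5), 90.64501190185547) (305, 162, 136, 128)
[552.78479065  97.58406839 180.        ] 49.36354971856744
door yaw 0.04731858328952617 246.7221391881101 open 1.6534777435053702
z [ 0.21798536  0.01032246 -0.97589745]
pre [495.40229068  94.86678144 231.60441115] (array([-4. , -5.4, 87.6]), array([-0.22 ,  0.001, -0.014])) tcp [513.93104589  95.74419084 148.65312795] (array([ -3.8,  13.1, 170.6]), array([-0.22 ,  0.001, -0.014]))
```

```bash
python3 - <<'E'
from h import *
c=cams.get_calibration('wrist');o=monitor.get_obs()
T=c['extrinsics'];print('cam in tool',R.from_quat(o['eef_rot']).inv().apply(np.array(T)[:3,3]-o['eef_pos']))
b=np.array([552.8,97.6]);yaw=.047;u=np.array([np.cos(yaw),np.sin(yaw)])
q=tilted(yaw,.2);z=q.as_matrix()[:,2]
g=np.array([*(b-u*44),180-8]);tcp=g+z*18.8
for k in(60,0):print(k,(tcp-z*k).round(1),go(tcp-z*k,q))
E
```

```text
cam in tool [  67.28953562    0.277455   -179.73913499]
60 [500.7  95.1 212.4] (array([ -3.9,  -0.2, 106.9]), array([-0.2  ,  0.001, -0.014]))
0 [512.6  95.7 153.6] (array([ -3.8,  11.8, 165.7]), array([-0.2  ,  0.001, -0.014]))
```

Request:
apply_moves:
  steps:
    - [-4,0,45,-0.1,0,-0.014,-0.447]
    - [-4,0,85,-0.2,0,-0.014,-0.447]
    - [-4,0,107,-0.2,0,-0.014,-0.447]
    - [-4,0,107,-0.2,0,-0.014,-0.447]
    - [-4,4,127,-0.2,0,-0.014,-0.447]
    - [-4,8,147,-0.2,0,-0.014,-0.447]
    - [-4,11,160,-0.2,0,-0.014,-0.447]
    - [-4,12,166,-0.2,0,-0.014,-0.447]
    - [-4,12,166,-0.2,0,-0.014,-0.447]
    - [-4,12,166,-0.2,0,-0.014,-0.447]

```text
time_s: 10.8
eef_pos: [514.0, 95.1, 154.3]
eef_rot: [0.687, 0.72, 0.072, 0.07]
force: [0.1, -0.2, -0.0]
width: 26.1
gripper_force: 0.0
```

Request:
apply_moves:
  steps:
    - [0,0,0,0,0,0,-0.75]
    - [0,0,0,0,0,0,-1]
    - [0,0,0,0,0,0,-1]
    - [0,0,0,0,0,0,-1]
    - [0,0,0,0,0,0,-1]
    - [0,0,0,0,0,0,-1]
  squeeze: 20

```text
time_s: 11.4
eef_pos: [513.9, 94.7, 153.8]
eef_rot: [0.687, 0.72, 0.072, 0.07]
force: [-2.2, -2.5, 6.9]
width: 8.9
gripper_force: 19.4
```

```bash
python3 - <<'E'
from h import *
o=monitor.get_obs();r=R.from_quat(o['eef_rot']);p=o['eef_pos']
print(go(p+[0,0,70],r));d=np.array([611.9-552.8,-216-97.6,0])
print(go(p+d+[0,0,70],r),go(p+d+[0,0,-40],r))
E
```

```text
(array([ -0.1,  14. , -68.6]), array([0., 0., 0.]))
(array([-316.1,   57.7,  -59.3]), array([0., 0., 0.])) (array([-315.9,   35.7,   48.5]), array([0., 0., 0.]))
```

Request:
apply_moves:
  steps:
    - [0,2,-10,0,0,0,-1]
    - [0,5,-25,0,0,0,-1]
    - [0,9,-45,0,0,0,-1]
    - [0,14,-69,0,0,0,-1]
    - [-20,17,-68,0,0,0,-1]
    - [-50,21,-68,0,0,0,-1]
    - [-90,26,-67,0,0,0,-1]
    - [-130,32,-65,0,0,0,-1]
    - [-170,37,-64,0,0,0,-1]
    - [-210,43,-63,0,0,0,-1]
    - [-250,49,-61,0,0,0,-1]
    - [-285,53,-60,0,0,0,-1]

```text
time_s: 12.6
eef_pos: [566.6, -189.7, 223.6]
eef_rot: [0.687, 0.72, 0.072, 0.069]
force: [0.2, 0.8, -1.4]
width: 8.4
gripper_force: 20.4
```

```bash
python3 - <<'E'
from h import *
o=monitor.get_obs();r=R.from_quat(o['eef_rot']);p=o['eef_pos'];print(p,o['width'],o['force'])
c=cams.get_calibration('wrist');f=cams.grab_frame('wrist');cv2.imwrite('pics/w4.png',f[:,:,::-1])
s=cams.grab_frame('side');a=cv2.resize(s[100:340,180:480,::-1],(750,600));cv2.imwrite('pics/s4.png',a)
E
```

```text
[ 566.61026453 -189.65940817  223.58583972] 8.375829621035928 [ 0.17499007  0.81996061 -1.37016582]
```

View pics/w4.png

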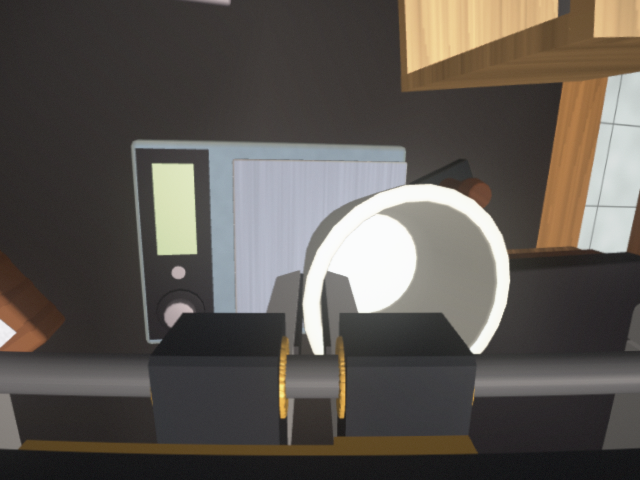

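The wrist view shows the bowl in the grip over the back of the pan. Its rim's top is at (425,185), its right end at (509,275) and its left end at about (304,300). I'll compare these with an upright rim at the expected place.

```bash
python3 - <<'E'
from h import *
o=monitor.get_obs();r=R.from_quat(o['eef_rot']);p=o['eef_pos']
c=cams.get_calibration('wrist')
d=p-np.array([513.9,94.7,153.8]);C=np.array([552.8,97.6,180])+d;print('rim centre exp',C)
t=np.linspace(0,2*np.pi,181)
ring=np.array([proj(c,C+[50*np.cos(k),50*np.sin(k),0]) for k in t])
for i in(ring[:,0].argmin(),ring[:,0].argmax(),ring[:,1].argmin()):print(ring[i])
ringf=np.array([proj(c,C+[31*np.cos(k),31*np.sin(k),-52]) for k in t]);print('floor',ringf.min(0),ringf.max(0))
P=c
for n,x in(('p',[611.9,-216,48]),('t',[482.5,-276.5,51])):print(n,proj(c,x))
E
```

```text
rim centre exp [ 604.96788574 -189.88411542  249.74700903]
[297.0096692  308.63188153]
[512.01074134 277.62507115]
[419.09831049 184.06483337]
floor [315.98629895 209.57392278] [422.03210951 316.41622677]
p [321.06747549 244.19172219]
t [178.20568768 311.54618414]
```

```bash
python3 - <<'E'
from h import *
o=monitor.get_obs();r=R.from_quat(o['eef_rot']);p=o['eef_pos'];d=np.array([6,-26,0])
for z in (0,-60,-110,-130,-138,-143):print(z,go(p+d+[0,0,z],r)[0])
E
```

```text
0 [-26.2   4.8   1.1]
-60 [-26.   -7.1  59.9]
-110 [-25.9 -17.  108.9]
-130 [-25.8 -21.  128.5]
-138 [-25.8 -22.6 136.3]
-143 [-25.8 -23.6 141.2]
```

Request:
apply_moves:
  steps:
    - [-15,2.5,0.5,0,0,0,-1]
    - [-26,1,20,0,0,0,-1]
    - [-26,-7,60,0,0,0,-1]
    - [-26,-13,88,0,0,0,-1]
    - [-26,-17,109,0,0,0,-1]
    - [-26,-19.5,121,0,0,0,-1]
    - [-26,-21,128.5,0,0,0,-1]
    - [-26,-22,133,0,0,0,-1]
    - [-26,-22.5,136.5,0,0,0,-1]
    - [-26,-23,139,0,0,0,-1]
    - [-26,-23,139,0,0,0,-1]
    - [-26,-23,139,0,0,0,-1]

```text
time_s: 13.9
eef_pos: [573.3, -214.0, 83.0]
eef_rot: [0.687, 0.72, 0.072, 0.07]
force: [-1.3, -0.7, 3.9]
width: 8.4
gripper_force: 20.6
```

```bash
python3 - <<'E'
from h import *
o=monitor.get_obs();r=R.from_quat(o['eef_rot']);p=o['eef_pos'];print(p,o['force'],o['width'])
print(go(p-[0,0,1],r)[0])
E
```

```text
[ 573.34785497 -214.01419094   82.9639587 ] [-1.25678668 -0.74784784  3.87128287] 8.3963018330981
[ 0.  -0.2  1. ]
```

Request:
apply_moves:
  steps:
    - [0,0,0.7,0,0,0,-1]
    - [0,-0.3,1.2,0,0,0,-1]
    - [0,-0.3,1.2,0,0,0,-1]
    - [0,-0.3,1.2,0,0,0,-0.8]
    - [0,-0.3,1.2,0,0,0,-0.65]
    - [0,-0.3,1.2,0,0,0,-0.5]
    - [0,-0.3,1.2,0,0,0,-0.5]
    - [0,-0.3,1.2,0,0,0,-0.5]
    - [0,-0.3,1.2,0,0,0,-0.5]

```text
time_s: 14.8
eef_pos: [572.9, -213.8, 81.0]
eef_rot: [0.687, 0.72, 0.072, 0.069]
force: [-0.3, 0.1, 0.2]
width: 23.4
gripper_force: 0.0
```

```bash
python3 - <<'E'
from h import *
o=monitor.get_obs();r=R.from_quat(o['eef_rot']);p=o['eef_pos'];print(p,o['force'],o['width'])
z=r.as_matrix()[:,2]
print('tare from retreat', go([482.5,-276.5,170],down(.047)))
E
```

```text
[ 572.88157314 -213.75522551   81.009097  ] [-0.26418259  0.05781532  0.15746973] 23.4170755746957
tare from retreat (array([ -58.6,  -73.7, -105.6]), array([ 0.2  ,  0.002, -0.   ]))
```

Request:
apply_moves:
  steps:
    - [0,0,-15,0,0,0,-0.5]
    - [0,0,-45,0,0,0,-0.5]
    - [0,0,-90,0,0,0,-0.5]
    - [0,0,-125,0,0,0,-0.5]
    - [-30,-35,-125,0.1,0,0,-1]
    - [-59,-74,-106,0.2,0,0,-1]
    - [-59,-74,-106,0.2,0,0,-1]
    - [-59,-74,-106,0.2,0,0,-1]
    - [-59,-74,-106,0.2,0,0,-1]
    - [-59,-74,-106,0.2,0,0,-1]

```text
time_s: 15.8
eef_pos: [482.8, -276.2, 171.1]
eef_rot: [0.69, 0.724, 0.0, 0.001]
force: [0.6, -0.0, -0.1]
width: 0.5
gripper_force: 0.0
```

```bash
python3 - <<'E'
from h import *
o=monitor.get_obs();print(o['eef_pos'],o['width'],go([482.5,-276.5,60],down(.047)))
c=cams.get_calibration('wrist');f=cams.grab_frame('wrist')[:,:,::-1].copy()
t=np.linspace(0,2*np.pi,24)
for x in [[482.5,-276.5,51],[612,-216,48]]+[[612+50*np.cos(k),-216+50*np.sin(k),108] for k in t]:
    a=proj(c,x);cv2.drawMarker(f,tuple(int(v) for v in a),(0,0,255),0,8,1)
cv2.imwrite('pics/w5.png',f)
E
```

```text
[ 482.81169097 -276.24616437  171.07938114] 0.5069905106689846 (array([-1.000e-01, -5.000e-01,  1.111e+02]), array([0.002, 0.002, 0.   ]))
```

View pics/w5.png

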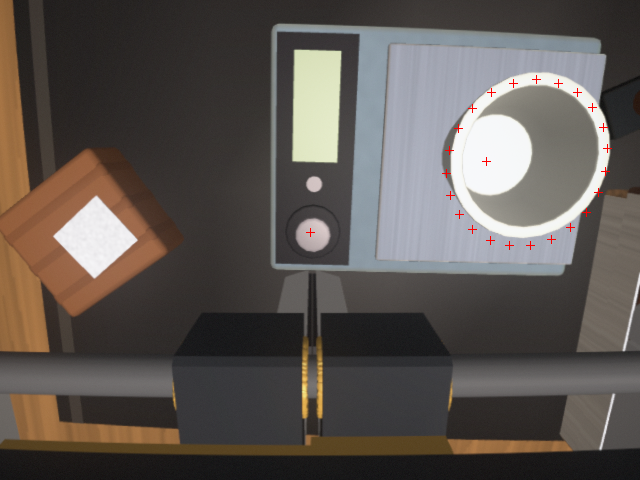

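The bowl stands upright on the pan, its rim centred at about (530,155) and within about 4 mm of the pan's middle. The tare button is at (313,235), against a predicted (310,232). I'll press it.

Request:
apply_moves:
  steps:
    - [-1,1,45,0,0,0,-1]
    - [-1,1,90,0,0,0,-1]
    - [-1,1,110,0,0,0,-1]
    - [-1,1,117,0,0,0,-1]
    - [-1,1,121,0,0,0,-1]
    - [-1,1,124,0,0,0,-1]
    - [-1,1,127,0,0,0,-1]
    - [-1,1,128,0,0,0,-1]
    - [-1,1,128,0,0,0,-1]
    - [-1,1,128,0,0,0,-1]

```text
time_s: 16.85
eef_pos: [483.9, -278.4, 44.7]
eef_rot: [0.691, 0.723, 0.0, 0.001]
force: [-11.2, 6.9, 34.0]
width: 0.2
gripper_force: 17.4
```

Request:
apply_moves:
  steps:
    - [0,0,-10,0,0,0,-1]
    - [0,0,-40,0,0,0,-1]
    - [0,0,-90,0,0,0,-1]
    - [0,0,-140,0,0,0,-1]
    - [0,0,-180,0,0,0,-1]
    - [0,-60,-200,0,0,0,-1]
    - [0,-110,-200,0,0,0,-1]
    - [0,-110,-200,0,0,0,-1]
    - [0,-110,-200,0,0,0,-1]
    - [0,-110,-200,0,0,0,-1]

```text
time_s: 17.85
eef_pos: [374.3, -282.7, 242.9]
eef_rot: [0.69, 0.724, 0.0, 0.001]
force: [-0.3, -0.5, 0.1]
width: 0.3
gripper_force: 0.0
```

```bash
python3 - <<'E'
from h import *
o=monitor.get_obs();print(o['eef_pos'],o['force'],o['time_s'])
f=cams.grab_frame('top');cv2.imwrite('pics/end.png',f[:,:,::-1])
E
```

```text
[ 374.27779899 -282.73026891  242.90204009] [-0.26363514 -0.49818854  0.06321141] 17.85
```

View pics/end.png

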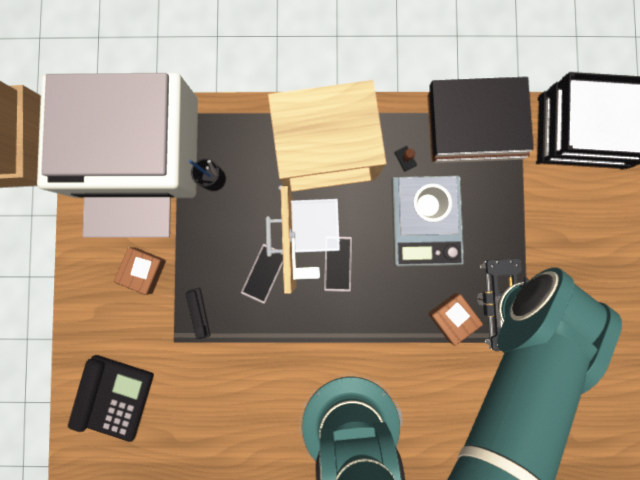

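The final top view shows the door wide open at (287,240), the bowl centred on the pan at (433,203), and the phones, packets and desk things where they were.

```bash
python3 -c "
from plant import order
print(order.job_done())"
```

```text
the job is handed in; nothing more can be done
None
```

The job is handed in at about 18 s: the door stands wide open at about 1.65 rad, the bowl is upright within about 4 mm of the pan's middle, the tare button was pressed to its stop (34 N peak read) and released, and the other desk things look unmoved.

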